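Clip a sample cylinder onto the bench stand's snap hook

ROBOT

A 7-joint arm with a two-finger parallel gripper is mounted at the origin on the work surface. World frame = base frame: x ahead of the robot, y to its left, z up, the work surface at z = 0. Lengths are in m, angles in rad, forces in N, time in s.
With the tool pointing down it reaches from about 0.35 to 0.9 m from the base axis. Payload 8.1 kg.
Tool frame: the origin (TCP) lies midway between the tips of the shut fingers; the grasp point (between the pads) lies 19 mm behind it; z points along the fingers, y is the line along which they close (so a half turn about z gives the same grasp; the last joint's range is limited). The gripper opens to 85 mm and grips with 20 to 120 N. Pads are 22 mm wide; open, the fingers measure 114 mm over their backs; the gripper's body (76 mm by 85 mm) begins 54 mm behind the grasp point. The pads swing forward as they close: fully open they stand 13 mm farther back than shut.
Start: joints at [1.036, 0.434, 0.025, 1.573, -0.012, 1.134, -0.075], TCP at [0.262, -0.568, 0.209] pointing down, gripper open.
Joint ranges: [-2.62, 2.62], [-0.44, 2.09], [-1.27, 1.32], [0.08, 2.57], [-1.32, 4.46], [0.12, 2], [-2.74, 2.74]. Speed limits (rad/s): [2.22, 2.22, 3.01, 3.01, 3.14, 3.14, 3.14].

INTERFACE

Orientations are given as a rotation vector (axis times angle).
In Python, from station import * gives the robot as it stands.
- The arm moves only by the shell command python3 -m handwheel 'ROWS' [FORCE]. ROWS is JSON, a list that holds one entry, the list of rows, each a list of 7 numbers: the turn, a rotation vector about the tool's x, y, z normalised to -1 to 1, where 1 is 90 degrees, then the shift along the tool's x, y, z normalised to -1 to 1, where 1 is 100 mm, then the opening, from -1 (shut) to 1 (fully open). In form: [[[rx, ry, rz, tx, ty, tz, hand], ...]]. A call has 1 to 12 rows; each row is the pose to reach, as a shift and turn from the pose commanded when the call began, along the tool's axes at that moment; what a row does not reach only later rows make up. A row lasts 1/12 s, in which the tool goes at most 41.7 mm and 7.16 degrees, less where a joint would pass 70% of its speed; a pose out of reach is approached as far as the arm can. A call with a number of a shift or a turn outside -1 to 1 is refused whole. A call with a gripper value outside its range is refused whole. The fingers move at their own pace and stop on an object; FORCE is the grip in N (left out, the last holds). Time passes only in rows, so rows that repeat a pose let the fingers close. It gives the time, the measured TCP pose, the force, the opening and the grip force at its end, in the units of the state.
- get_obs(): the state, without advancing time (a new reading comes with each control period).
- grab_frame(name): name is "side" or "top"; returns a dict with "frame" (384x512x3 uint8, red, green, blue), "intrinsics" (3x3 intrinsics, pixels), "world_from_camera" (4x4, takes a point from camera to world coordinates). Camera axes: x right, y down, z forward; pixel columns grow to the right and rows downward; lengths in m; the calibration is good to about 2 mm. A picture is of the moment at which its call begins. There is no depth.
- finish_job(): hands the job in; it is judged then, once.
The state is a dict: "time_s": time; "q": joint angles; "joint_velocities": joint speeds; "effort": joint torques, N m; "ee_pos": TCP position; "orientation": TCP orientation; "wrist_force": force on the tool from outside, world axes, zero at the start; "wrist_torque": the same for the moment, N m; "gripper_width": finger opening in m; "finger_force": force on a finger pad.
Only numpy, scipy, OpenCV 4.12 (cv2) and the standard library are available. Lean on these libraries where they do the work, as an engineer would, in place of code of your own. Each camera call takes 0.05 s, during which the arm holds its last target. There are 200 camera calls.

TASK

Take the small steel sample cylinder by its tang and clip it to the bench stand's snap hook: push its eye in against the sprung gate, then slide it past the gate's free end until it meets the hook's closed end, so that the gate snaps shut behind it. Then lower it gently and let go, so that it hangs still by its eye from the lowered seat at the closed end, gate shut. Never push on the hook with more than 20 N, and leave the tube rack, bottle and beaker where they are.

Things in the scene. Friction and masses are not known exactly. Their poses are not given: they have to be found in the camera images.
- tang (a point): Centre of the part to grip: an upright metal bar (the tang) on top of the loose steel sample cylinder, 14 mm (x) by 20 mm (y), reaching 30 mm below and 18 mm above this point, which is 124 mm above the cylinder's underside. Axes: z up, x through the eye's hole. A half turn about z makes no difference. It starts upright on the bench.
- eye (a point): Centre of the hole of the eye, an upright ring of 6 mm bar in its local y-z plane: hole 32 mm, outside 44 mm, so its upright limbs lie at y = +19 and -19 mm. It is 50 mm straight below tang and 74 mm above the cylinder's underside. The cylinder body under it is 42 mm across, 51 mm tall; in all 0.2 to 0.3 kg.
- stand: Fixed bench stand; origin on the bench, z up. Base plate x -35 to 95, y -60 to 60 mm, 12 mm thick; 16 mm post at x 0, y 17, 185 mm tall. From its clamp a snap hook of 6 mm bar sticks out level along -x, z = 130 mm. The hook's x is NOT measured: it sits up to 12 mm farther in or out of the clamp (fixed within an episode); all hook x values in this list are nominal and shift together.
- clamp (a point): Centre of the clamp block that holds the hook's shank, 34 x 30 x 30 mm, at x -6, y 17, z 130 mm of the stand; axes as the stand's.
- gate_tip (a point): Nominal free tip of the gate (real one up to 12 mm off along x, see stand); axes as the stand's. The gate runs +48 mm in x to its pivot. 2 mm beyond the tip (-x) the fixed nose begins, level with it. Inside is the +y side: free from y = 3 to 37 mm, then the back bar. Enter from -y with the eye's axis along x: one limb goes inside, the other stays out. A limb at y = 10 mm clears the nose.
- closed_end (a point): Nominal crossbar line at the hook's closed end, 21 mm beyond gate_tip (real one up to 12 mm off along x); axes as the stand's. A limb slid along -x inside stops against it with the eye's centre at x = +6 mm. The seat is the nose's part from x = 0 to 9 mm, 6 mm lower than the gate, with a slope up to gate level at x = 14 mm; lower the eye within 4 mm of its stop. Hung there, the eye's centre is 13 mm below this point, at y = 0.
- gate (a joint): Angle of the hook's sprung gate: 0 rad shut, grows as its tip is pressed inward (+y of the stand), stop at 0.8 rad. A spring shuts it: 0.06 N m to start, 0.12 N m at 0.8 rad, so about 2 to 7 N at a limb pushing 45 to 18 mm from the pivot.
- rack: Bystander: orange tube rack, 70 x 130 x 45 mm with short clear tubes to 61 mm; origin at the centre of its underside.
- reagent: Bystander: amber bottle, 60 mm across, 130 mm tall; origin at the centre of its underside.
- beaker: Bystander: white open beaker, 66 mm across, 80 mm tall; origin at the centre of its underside.
Not all that is in view belongs to the job. Leave any red look-alike of the part that bears tang alone.

How it is judged:
By the outcome, as a careful person would: the job done as asked, in the order asked, and still so for the second after the job is handed in, with the robot touching nothing.
It also fails if it takes over 61 s, if anything falls off the work surface, if the arm or the gripper's body presses on something with over 40 N, if the wrist force passes 120 N, or if a joint passes its speed limit or range.

## Working session

There is one attempt and no reset: what is moved stays moved. The work goes in short steps, Python scripts to look and compute and a shell command to move; the robot and the scene stay as the last step left them, time stands still between calls to the robot, and variables do not carry over. Pictures are saved under pics/ and viewed, at most 10 in all, crops included, and the job is handed in when it is done.

```bash
mkdir -p pics; ls
python3 - <<'E'
from station import *
import cv2,numpy as np
for n in("side","top"):
    d=grab_frame(n);cv2.imwrite(f"pics/{n}0.png",d["frame"][:,:,::-1]);print(n,d["intrinsics"],np.round(d["world_from_camera"],3))
o=get_obs();print(o)
E
```

```text
pics
side [[380.16947749   0.         260.71449937]
 [  0.         380.16947749 190.30954618]
 [  0.           0.           1.        ]] [[-0.998 -0.051  0.031  0.486]
 [-0.059  0.758 -0.65   0.842]
 [ 0.009 -0.65  -0.759  1.053]
 [ 0.     0.     0.     1.   ]]
top [[350.26562707   0.         259.20788001]
 [  0.         350.26562707 187.18425028]
 [  0.           0.           1.        ]] [[ 0.027 -0.987  0.159  0.359]
 [-1.    -0.025  0.018 -0.007]
 [-0.014 -0.159 -0.987  1.216]
 [ 0.     0.     0.     1.   ]]
{'time_s': 0.1, 'q': array([ 1.03641166,  0.43510763,  0.02499204,  1.57397484, -0.01158268,
        1.1339711 , -0.07509023]), 'joint_velocities': array([-0.00014093, -0.00282916, -0.00046593, -0.00381494,  0.00074857,
        0.00064123,  0.00013934]), 'effort': array([ 3.09850038e-03, -6.71757603e+01,  1.02808524e+00, -3.16906321e+01,
        1.57182617e-02,  7.29413907e-03, -3.02750038e-05]), 'ee_pos': array([ 0.26130511, -0.56725616,  0.20854514]), 'orientation': array([-3.06746716e+00, -6.72616636e-01,  6.60064017e-04]), 'wrist_force': array([ 0.544535  , -0.05457563, -0.03679886]), 'wrist_torque': array([-3.20198464e-02,  4.55013045e-02, -1.90413636e-05]), 'finger_force': 0.0, 'gripper_width': 0.08549564126251694}
```

View pics/side0.png

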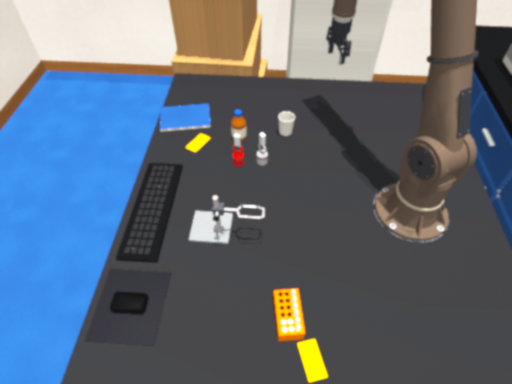

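View pics/top0.png

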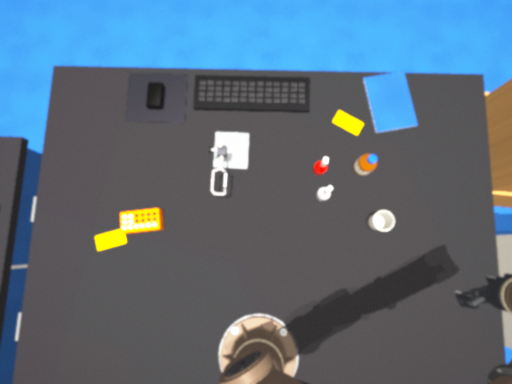

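The side view shows two candidates: a grey cylinder at about (262,150) in side / (325,193) in top, and a red look-alike at (238,152) / (321,166). The grey steel one fits. The stand is at (212,226) side / (232,150) top, with its hook pointing toward the robot. I'll enlarge both to confirm.

Run:
```python
import cv2,numpy as np
s=cv2.imread("pics/side0.png");t=cv2.imread("pics/top0.png")
f=lambda im,x,y,w,h:cv2.resize(im[y:y+h,x:x+w],(400,300),interpolation=cv2.INTER_CUBIC)
a=np.vstack([np.hstack([f(s,230,120,64,48),f(t,300,150,64,48)]),np.hstack([f(s,184,184,100,75),f(t,190,125,100,75)])])
cv2.imwrite("pics/c1.png",a)
```

```text
(no output)
```

View pics/c1.png

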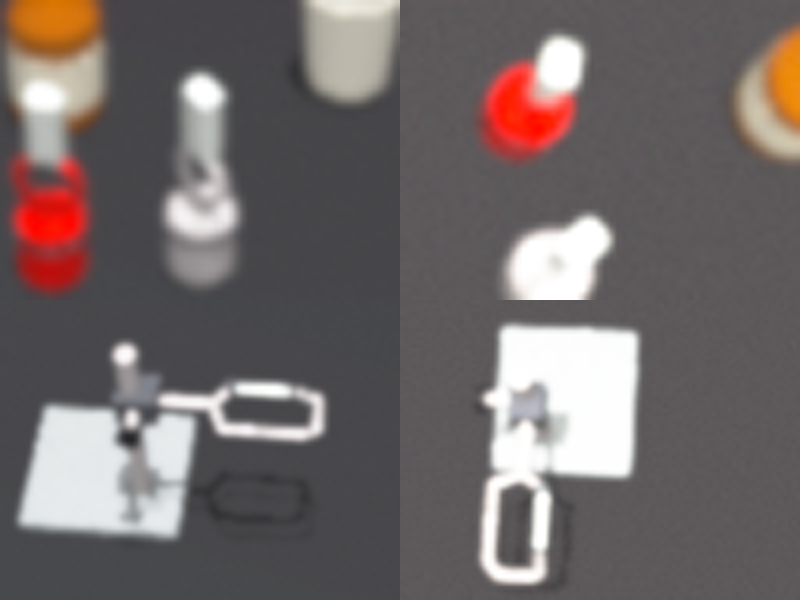

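The grey unit at side (262,134) / top (331,187) for its tang top is the steel one with a free eye. The red one is the decoy. The gate is the brighter bar on the hook's right (-y) side, as described. Next I'll measure.

```bash
cat > h.py <<'E'
from station import *
import numpy as np,cv2
def ray(d,u,v):
    T=np.array(d["world_from_camera"]);K=np.array(d["intrinsics"])
    return T[:3,3],T[:3,:3]@np.linalg.inv(K)@[u,v,1]
def onz(d,u,v,z):
    o,r=ray(d,u,v);return o+r*(z-o[2])/r[2]
def tri(d1,p1,d2,p2):
    o1,r1=ray(d1,*p1);o2,r2=ray(d2,*p2)
    s=np.linalg.lstsq(np.c_[r1,-r2],o2-o1,rcond=None)[0]
    a=o1+s[0]*r1;b=o2+s[1]*r2;return (a+b)/2,np.linalg.norm(a-b)
def px(d,P):
    T=np.linalg.inv(d["world_from_camera"]);p=d["intrinsics"]@(T[:3,:3]@P+T[:3,3]);return p[:2]/p[2]
E
python3 - <<'E'
from h import *
np.set_printoptions(precision=4,suppress=True)
S,T=grab_frame("side"),grab_frame("top")
print("tang top",tri(S,(262.5,133.5),T,(330.5,187)),onz(S,262.5,133.5,.142),onz(T,330.5,187,.142))
print("grey body", onz(T,300+155/6.25,150+265/6.25,.051))
print("red",onz(T,321,167,.051),onz(T,300+562/6.25-64,150+55/6.25,.142))
# base plate: top view
c=lambda x,y:(190+(x-400)/4,125+(y-300)/4)
for n,p in dict(plTL=(500,327),plTR=(638,332),plBR=(632,476),plBL=(495,470)).items(): print(n,onz(T,*c(*p),.012))
for n,p in dict(hookouterBL=(487,575),outerBR=(547,575),tipB=(517,584),gateR=(550,510),backL=(481,520)).items(): print(n,onz(T,*c(*p),.13))
cs=lambda x,y:(184+x/4,184+(y-300)/4)
for n,p in dict(end=(325,415),endtop=(312,396),endbot=(312,438),shank=(165,400),gateL=(232,386),gateTip=(292,392)).items(): print("side",n,onz(S,*cs(*p),.13))
# contrast crops
def f(im,x,y,w,h,W,H):
    g=cv2.cvtColor(im,cv2.COLOR_RGB2GRAY)[y:y+h,x:x+w];g=cv2.resize(g,(W,H),interpolation=cv2.INTER_CUBIC)
    return cv2.normalize(g,None,0,255,cv2.NORM_MINMAX)
a=np.hstack([f(S["frame"],245,127,32,44,400,550),f(T["frame"],310,176,32,44,400,550)])
cv2.imwrite("pics/c2.png",a)
E
```

```text
tang top (array([ 0.535 , -0.2071,  0.1445]), np.float64(0.005846438423695044)) [ 0.5323 -0.209   0.142 ] [ 0.5384 -0.208   0.142 ]
grey body [ 0.5347 -0.206   0.051 ]
red [ 0.6215 -0.1933  0.051 ] [ 0.6277 -0.1942  0.142 ]
plTL [0.7502 0.1788 0.012 ]
plTR [0.7484 0.0551 0.012 ]
plBR [0.6169 0.0562 0.012 ]
plBL [0.6194 0.177  0.012 ]
hookouterBL [0.5096 0.1613 0.13  ]
outerBR [0.5108 0.1142 0.13  ]
tipB [0.5031 0.1374 0.13  ]
gateR [0.5627 0.114  0.13  ]
backL [0.5533 0.1681 0.13  ]
side end [0.5043 0.1404 0.13  ]
side endtop [0.5152 0.1228 0.13  ]
side endbot [0.513  0.1627 0.13  ]
side shank [0.6274 0.1341 0.13  ]
side gateL [0.5774 0.1171 0.13  ]
side gateTip [0.5308 0.1199 0.13  ]
```

View pics/c2.png

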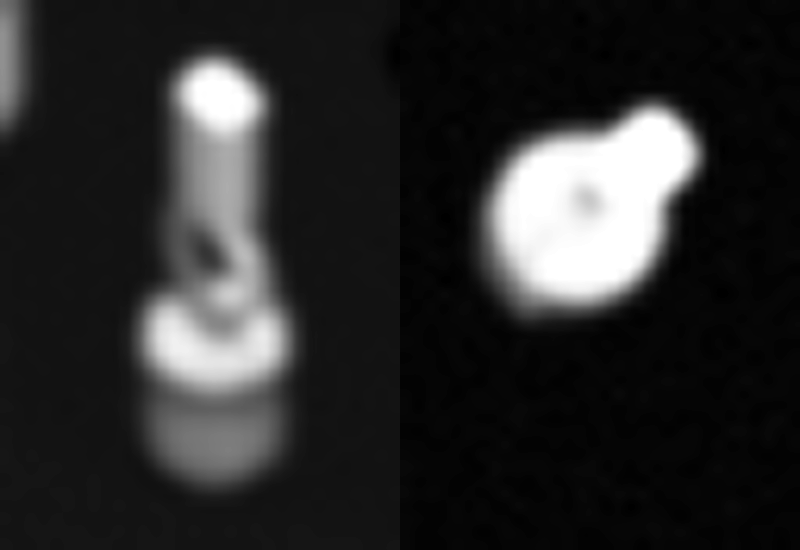

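The crop shows the tang top at side (262,134). The ring is turned about 48°, with its right limb nearer the side camera. I'll close across the 14 mm faces, with the closing line at about 42° world yaw.

```bash
cat > go.py <<'E'
import sys
from h import *
from scipy.spatial.transform import Rotation as R
# usage: x y z yaw(deg of tool y) -> row units for remaining move
x,y,z,a=map(float,sys.argv[1:]);o=get_obs();Rt=R.from_rotvec(o["orientation"]);a=np.radians(a)
ty=np.array([np.cos(a),np.sin(a),0]);tz=np.array([0,0,-1.]);G=R.from_matrix(np.c_[np.cross(ty,tz),ty,tz])
np.set_printoptions(precision=4,suppress=True)
print("yaw",np.degrees(np.arctan2(*Rt.as_matrix()[1::-1,1])),"pos",o["ee_pos"],"w",o["gripper_width"],"F",o["wrist_force"],"t",o["time_s"],"q7",o["q"][6])
print("shift",Rt.inv().apply(np.array([x,y,z])-o["ee_pos"])/.1,"turn",(Rt.inv()*G).as_rotvec()/(np.pi/2))
E
python3 go.py .535 -.2065 .209 42
```

```text
yaw -65.26442855460205 pos [ 0.2614 -0.5674  0.2087] w 0.08569924502455742 F [ 0.4625  0.1134 -0.7291] t 0.2 q7 -0.07508399495487636
shift [ 3.9953 -2.1328 -0.001 ] turn [-0.0005 -0.0005 -1.1918]
```

```bash
python3 -m handwheel '[[[0,0,0,0.4,-0.2,0,0.3],[0,0,0,0.7,-0.37,0,0.3],[0,0,0,1,-0.53,0,0.3],[0,0,0,1,-0.53,0,0.3]]]' 30
python3 -m handwheel '[[[0,0,0,0.4,-0.2,0,0.3],[0,0,0,0.7,-0.37,0,0.3],[0,0,0,1,-0.53,0,0.3]]]'
python3 -m handwheel '[[[0,0,0,0.4,-0.2,0,0.3],[0,0,0,0.7,-0.37,0,0.3],[0,0,0,1,-0.53,0,0.3],[0,0,0,1,-0.53,0,0.3]]]'; python3 go.py .535 -.2065 .209 42
```

```text
time_s: 0.53
ee_pos: [0.3362, -0.471, 0.2091]
orientation: [-3.063, -0.686, -0.006]
wrist_force: [0.3, 0.4, -0.1]
gripper_width: 0.0553
finger_force: 0.0
time_s: 0.78
ee_pos: [0.3997, -0.3861, 0.2092]
orientation: [-3.068, -0.673, -0.0]
wrist_force: [-0.3, -0.5, 0.2]
gripper_width: 0.0553
finger_force: 0.0
time_s: 1.12
ee_pos: [0.4724, -0.2902, 0.2093]
orientation: [-3.062, -0.688, -0.005]
wrist_force: [0.9, 1.3, 0.1]
gripper_width: 0.0555
finger_force: 0.0
yaw -64.68602688748457 pos [ 0.4724 -0.2902  0.2093] w 0.05546210069343856 F [0.9105 1.2913 0.1219] t 1.1167 q7 -0.7070133878963082
shift [ 0.9235 -0.4889  0.0071] turn [ 0.0013 -0.0029 -1.1854]
```

```bash
python3 -m handwheel '[[[0,0,-0.08,0.4,-0.2,0,0.3],[0,0,-0.16,0.7,-0.37,0,0.3],[0,0,-0.24,0.9,-0.5,0,0.3],[0,0,-0.32,0.9,-0.5,0,0.3],[0,0,-0.4,0.9,-0.5,0,0.3],[0,0,-0.48,0.9,-0.5,0,0.3],[0,0,-0.56,0.9,-0.5,0,0.3],[0,0,-0.64,0.9,-0.5,0,0.3],[0,0,-0.72,0.9,-0.5,0,0.3],[0,0,-0.8,0.9,-0.5,0,0.3],[0,0,-0.8,0.9,-0.5,0,0.3]]]' ; python3 go.py .535 -.2065 .209 42
```

```text
time_s: 2.03
ee_pos: [0.528, -0.2153, 0.209]
orientation: [-2.08, -2.353, 0.0]
wrist_force: [0.2, -0.0, 0.3]
gripper_width: 0.0553
finger_force: 0.0
yaw 7.047838189425295 pos [ 0.528  -0.2153  0.209 ] w 0.05533897079581421 F [ 0.2385 -0.0054  0.3193] t 2.0333 q7 0.26808434229062805
shift [ 0.0783  0.0805 -0.0001] turn [-0.0002 -0.0002 -0.3884]
```

```bash
python3 -m handwheel '[[[0,0,-0.08,0.08,0.08,0,0.3],[0,0,-0.16,0.08,0.08,0,0.3],[0,0,-0.24,0.08,0.08,0,0.3],[0,0,-0.32,0.08,0.08,0,0.3],[0,0,-0.39,0.08,0.08,0,0.3],[0,0,-0.39,0.08,0.08,0,0.3],[0,0,-0.39,0.08,0.08,0,0.3]]]' ; python3 go.py .535 -.2065 .105 42
python3 - <<'E'
from h import *
S,T=grab_frame("side"),grab_frame("top")
f=lambda d,u,v:cv2.resize(d["frame"][v-30:v+30,u-27:u+27],(396,440),interpolation=cv2.INTER_CUBIC)
cv2.imwrite("pics/c3.png",np.hstack([f(S,262,140),f(T,330,190)])[:,:,::-1])
E
```

```text
time_s: 2.62
ee_pos: [0.5351, -0.2061, 0.209]
orientation: [-1.291, -2.864, -0.0]
wrist_force: [0.5, 0.4, 0.6]
gripper_width: 0.0554
finger_force: 0.0
yaw 41.455977053269116 pos [ 0.5351 -0.2061  0.209 ] w 0.055388656783396405 F [0.4638 0.3547 0.5972] t 2.6167 q7 0.7948980744119901
shift [-0.0023 -0.0031  1.0405] turn [-0.     -0.0002 -0.006 ]
```

View pics/c3.png

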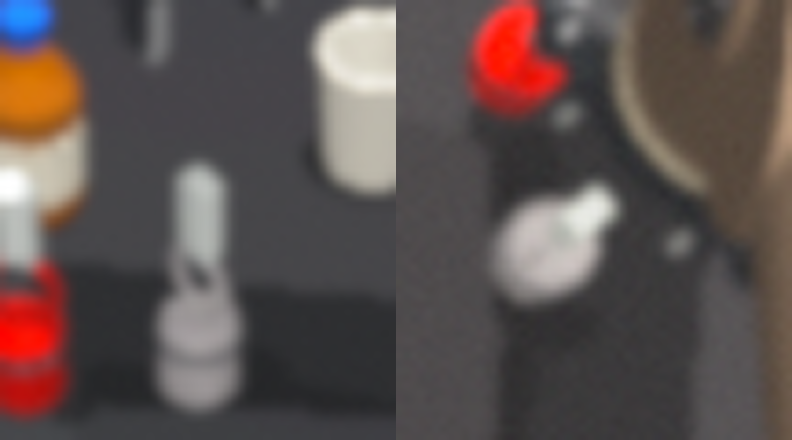

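Run:
```python
from h import *
np.set_printoptions(precision=1,suppress=True)
S,T=grab_frame("side"),grab_frame("top")
c=np.cos(np.radians(41.5));s=np.sin(np.radians(41.5))
for k in(-.035,0,.035):
  P=np.array([.535+k*c,-.2062+k*s,.209]);print("crop px side",(px(S,P)-[235,110])*7.33,"top",(px(T,P)-[303,160])*7.33+[396,0])
# ring end predicted in crop for several yaw
for th in(35,48,60):
  v=np.array([-np.cos(np.radians(th)),np.sin(np.radians(th)),0])*.019;e=np.array([.535,-.2065,.074])
  print(th,(px(S,e-v)-[235,110])*7.33,(px(S,e+v)-[235,110])*7.33)
g=cv2.normalize(cv2.resize(T["frame"][176:206,312:342],(450,450),interpolation=cv2.INTER_CUBIC),None,0,255,cv2.NORM_MINMAX)
h=np.clip(1.6*cv2.resize(S["frame"][130:170,247:277],(450,600),interpolation=cv2.INTER_CUBIC).astype(float)[150:],0,255).astype(np.uint8)
cv2.imwrite("pics/c4.png",np.hstack([h,g])[:,:,::-1][:,:800])
```

```text
crop px side [254.6  39.8] top [684. 246.]
crop px side [197.3  68.1] top [624.6 179.2]
crop px side [138.9  97. ] top [565.8 112.9]
35 [165.3 260.8] [223.5 292.8]
48 [171.2 256.8] [217.6 296.9]
60 [177.7 254. ] [211.1 299.8]
```

View pics/c4.png

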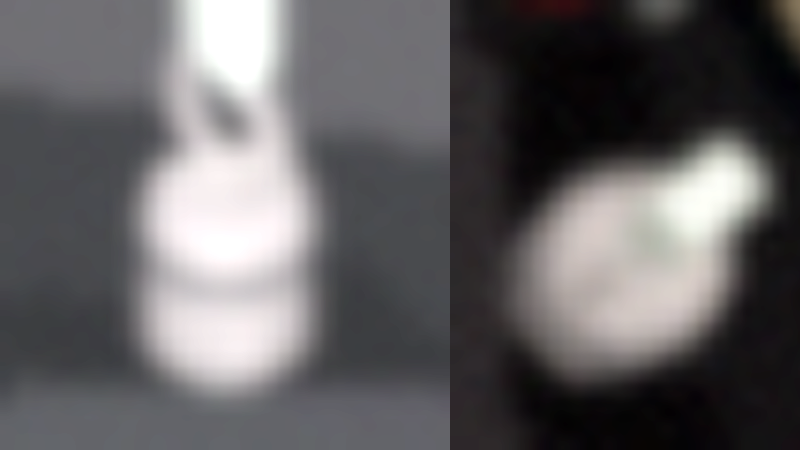

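The fingertips at top crop (566,113) and (680,240) match the predicted pixels and straddle the tang. The ring limbs fit a yaw of about 45°, so I'll descend and grip.

```bash
python3 -m handwheel '[[[0,0,0.02,0,0,0.3,0.3],[0,0,0.02,0,0,0.6,0.3],[0,0,0.02,0,0,0.85,0.3],[0,0,0.02,0,0,1,0.3],[0,0,0.02,0,0,1,0.3],[0,0,0.02,0,0,1,0.3]]]'; python3 -m handwheel '[[[0,0,0,0,0,0.04,0.1],[0,0,0,0,0,0.04,-0.2],[0,0,0,0,0,0.04,-0.4],[0,0,0,0,0,0.04,-0.55],[0,0,0,0,0,0.04,-0.7],[0,0,0,0,0,0.04,-0.8],[0,0,0,0,0,0.04,-1],[0,0,0,0,0,0.04,-1],[0,0,0,0,0,0.04,-1],[0,0,0,0,0,0.04,-1]]]' 30;python3 go.py .535 -.2065 .205 42
```

```text
time_s: 3.32
ee_pos: [0.535, -0.2056, 0.109]
orientation: [-1.328, -2.846, 0.0]
wrist_force: [0.2, -0.2, 1.0]
gripper_width: 0.056
finger_force: 0.0
time_s: 4.15
ee_pos: [0.5357, -0.2062, 0.106]
orientation: [1.327, 2.846, -0.001]
wrist_force: [-1.7, -0.7, 6.2]
gripper_width: 0.0129
finger_force: 31.6
yaw 40.012693790951595 pos [ 0.5357 -0.2062  0.106 ] w 0.012874863469280911 F [-1.7297 -0.7461  6.1579] t 4.15 q7 0.7065077407883595
shift [ 0.0007 -0.0069 -0.9898] turn [ 0.0001  0.0008 -0.0221]
```

Gripped across the 14 mm faces (width 12.9 mm). I'll firm up the grip and lift.

```bash
python3 -m handwheel '[[[0,0,0,0,0,0,-1],[0,0,0,0,0,0,-1],[0,0,0,0,0,-0.1,-1],[0,0,0,0,0,-0.3,-1],[0,0,0,0,0,-0.5,-1],[0,0,0,0,0,-0.6,-1],[0,0,0,0,0,-0.6,-1],[0,0,0,0,0,-0.6,-1]]]' 60;python3 go.py .548 .07 .165 0
```

```text
time_s: 4.82
ee_pos: [0.5353, -0.2059, 0.1653]
orientation: [1.327, 2.847, -0.0]
wrist_force: [-0.7, -0.1, -3.1]
gripper_width: 0.0126
finger_force: 59.8
yaw 40.024273504455266 pos [ 0.5353 -0.2059  0.1653] w 0.012618347195470607 F [-0.6841 -0.055  -3.1346] t 4.8167 q7 0.7461513653793898
shift [2.031  1.8711 0.002 ] turn [0.0003 0.0004 0.4447]
```

```bash
python3 -m handwheel '[[[0,0,0,0.1,0.1,0,-1],[0,0,0,0.25,0.23,0,-1],[0,0,0,0.45,0.41,0,-1],[0,0,0,0.65,0.6,0,-1],[0,0,0,0.83,0.76,0,-1],[0,0,0,0.95,0.87,0,-1],[0,0,0,1,0.92,0,-1],[0,0,0,1,0.92,0,-1]]]'
python3 -m handwheel '[[[0,0,0.06,0.1,0.1,0,-1],[0,0,0.12,0.25,0.23,0,-1],[0,0,0.18,0.45,0.41,0,-1],[0,0,0.24,0.65,0.6,0,-1],[0,0,0.3,0.83,0.75,0,-1],[0,0,0.36,0.93,0.85,0,-1],[0,0,0.42,0.97,0.89,0,-1],[0,0,0.44,0.97,0.89,0,-1],[0,0,0.44,0.97,0.89,0,-1],[0,0,0.44,0.97,0.89,0,-1]]]'
python3 go.py .548 .07 .162 0
python3 - <<'E'
from h import *
S,T=grab_frame("side"),grab_frame("top")
f=lambda d,u,v:cv2.resize(d["frame"][v-30:v+30,u-40:u+40],(400,300),interpolation=cv2.INTER_CUBIC)
g=lambda d,u,v:cv2.resize(d["frame"][v-20:v+20,u-27:u+26],(400,300),interpolation=cv2.INTER_CUBIC)
print(px(S,np.array([.548,.07,.13])),px(T,np.array([.548,.07,.13])))
cv2.imwrite("pics/c5.png",np.vstack([np.hstack([f(S,248,212),f(T,230,175)]),np.hstack([g(S,248,212),g(T,230,175)])])[:,:,::-1])
E
```

```text
time_s: 5.48
ee_pos: [0.5409, -0.0681, 0.1643]
orientation: [-1.322, -2.848, -0.0]
wrist_force: [-0.6, -1.1, -2.7]
gripper_width: 0.0122
finger_force: 59.8
time_s: 6.32
ee_pos: [0.5472, 0.0598, 0.1646]
orientation: [2.213, 2.229, -0.002]
wrist_force: [-0.1, 0.3, -2.6]
gripper_width: 0.0125
finger_force: 59.8
yaw 0.41778955792728467 pos [0.5472 0.0598 0.1646] w 0.012500354599107514 F [-0.0844  0.3064 -2.5906] t 6.3167 q7 -0.3768722893728641
shift [0.1025 0.0089 0.0257] turn [-0.0006  0.0007  0.0046]
[252.60716175 194.33938268] [241.23080152 182.41836495]
```

View pics/c5.png

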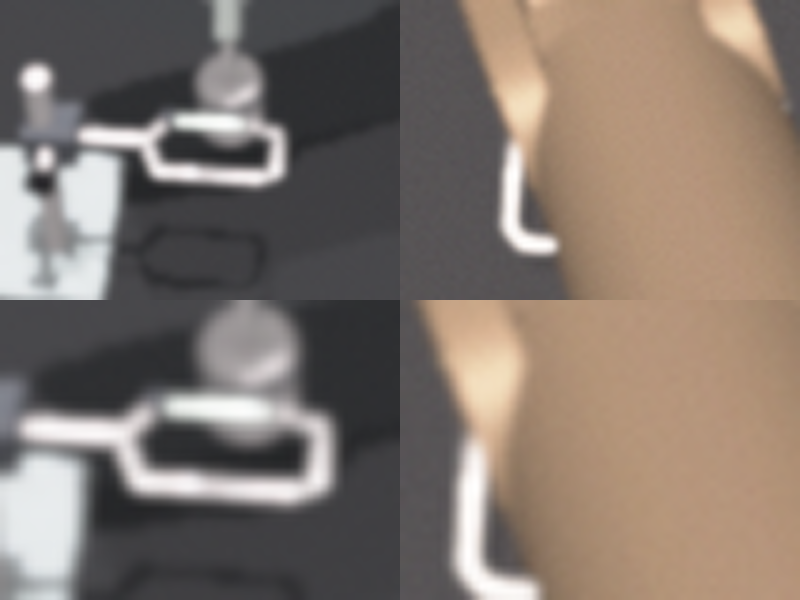

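The side crop shows the ring edge-on beside the gate. The gate tip is at about side pixel (256.5,207), the crossbar edge is at column 265, and the limb will meet the gate about 17 mm from the tip. I'll lower slightly and push in slowly.

```bash
python3 -m handwheel '[[[0,0,0,0.08,0.01,0.02,-1],[0,0,0,0.16,0.01,0.025,-1],[0,0,0,0.22,0.01,0.025,-1],[0,0,0,0.25,0.01,0.025,-1],[0,0,0,0.25,0.01,0.025,-1],[0,0,0,0.25,0.01,0.025,-1]]]'
python3 -m handwheel '[[[0,0,0,0.03,0,0,-1],[0,0,0,0.06,0,0,-1],[0,0,0,0.09,0,0,-1],[0,0,0,0.12,0,0,-1],[0,0,0,0.12,0,0,-1]]]'
python3 go.py .548 .112 .162 0
```

```text
time_s: 6.92
ee_pos: [0.548, 0.0869, 0.1627]
orientation: [2.212, 2.231, -0.0]
wrist_force: [-0.1, -0.3, -1.9]
gripper_width: 0.0123
finger_force: 59.8
time_s: 7.33
ee_pos: [0.5478, 0.0988, 0.1627]
orientation: [2.212, 2.23, -0.0]
wrist_force: [-0.3, -2.2, -1.2]
gripper_width: 0.012
finger_force: 59.9
yaw 0.45877138091795566 pos [0.5478 0.0988 0.1627] w 0.01200112176824056 F [-0.3371 -2.2264 -1.1516] t 7.3333 q7 -0.4509665966543065
shift [0.1317 0.0027 0.0071] turn [-0.      0.0002  0.0051]
```

Gate contact at the expected force of about 2 N, so I'll keep going.

```bash
python3 -m handwheel '[[[0,0,0,0.04,0,0,-1],[0,0,0,0.08,0,0,-1],[0,0,0,0.11,0,0,-1],[0,0,0,0.13,0,0,-1],[0,0,0,0.13,0,0,-1]]]'
python3 -m handwheel '[[[0,0,0,0,-0.04,0,-1],[0,0,0,0,-0.08,0,-1],[0,0,0,0,-0.12,0,-1],[0,0,0,0,-0.16,0,-1],[0,0,0,0,-0.16,0,-1]]]'
python3 go.py .513 .112 .162 0
```

```text
time_s: 7.75
ee_pos: [0.5473, 0.1122, 0.1625]
orientation: [-2.212, -2.23, 0.001]
wrist_force: [-1.4, -2.0, -1.8]
gripper_width: 0.0121
finger_force: 59.8
time_s: 8.17
ee_pos: [0.5309, 0.112, 0.1629]
orientation: [-2.212, -2.23, -0.001]
wrist_force: [-0.4, 0.5, -2.5]
gripper_width: 0.0122
finger_force: 59.8
yaw 0.4731351671641891 pos [0.5309 0.112  0.1629] w 0.012178502087058863 F [-0.4346  0.4836 -2.4992] t 8.1667 q7 -0.4804770022465936
shift [ 0.001  -0.179   0.0088] turn [ 0.     -0.0004  0.0053]
```

```bash
python3 -m handwheel '[[[0,0,0,0,-0.03,0,-1],[0,0,0,0,-0.06,0,-1],[0,0,0,0,-0.09,0,-1],[0,0,0,0,-0.12,0,-1],[0,0,0,0,-0.14,0,-1],[0,0,0,0,-0.14,0,-1]]]'
python3 -m handwheel '[[[0,0,0,0.01,-0.01,0,-1],[0,0,0,0.02,-0.02,0,-1],[0,0,0,0.03,-0.03,0,-1],[0,0,0,0.03,-0.03,0,-1]]]'
python3 go.py .513 .117 .162 0
```

```text
time_s: 8.67
ee_pos: [0.5178, 0.1114, 0.1629]
orientation: [2.212, 2.23, 0.001]
wrist_force: [0.4, -0.7, -2.9]
gripper_width: 0.0122
finger_force: 59.8
time_s: 9.0
ee_pos: [0.5164, 0.1134, 0.1631]
orientation: [2.212, 2.227, 0.003]
wrist_force: [5.5, -3.5, -4.0]
gripper_width: 0.0123
finger_force: 59.7
yaw 0.37262973392929777 pos [0.5164 0.1134 0.1631] w 0.01228391111713457 F [ 5.4864 -3.5258 -3.9795] t 9.0 q7 -0.4922876544726554
shift [ 0.0365 -0.0343  0.0109] turn [0.0019 0.0005 0.0041]
```

Crossbar met at eye x of about 0.516 (Fx 5.5 N). I'll back off 1 mm, centre in y, and look at the gate.

```bash
python3 -m handwheel '[[[0,0,0,0,0.02,0,-1],[0,0,0,0.02,0.025,0,-1],[0,0,0,0.03,0.025,0,-1],[0,0,0,0.03,0.025,0,-1]]]'
python3 go.py .517 .117 .145 0
python3 - <<'E'
from h import *
S,T=grab_frame("side"),grab_frame("top")
g=lambda d,u,v:cv2.resize(d["frame"][v-22:v+22,u-29:u+29],(790,600),interpolation=cv2.INTER_CUBIC)
cv2.imwrite("pics/c6.png",g(S,250,208)[:,:,::-1])
E
```

```text
time_s: 9.33
ee_pos: [0.5174, 0.1179, 0.1627]
orientation: [-2.212, -2.23, -0.001]
wrist_force: [3.6, -0.6, -3.2]
gripper_width: 0.0123
finger_force: 59.7
yaw 0.4608696603162724 pos [0.5174 0.1179 0.1627] w 0.01234948386112753 F [ 3.5719 -0.5894 -3.1516] t 9.3333 q7 -0.49737410455077674
shift [-0.0087 -0.0043  0.1773] turn [ 0.0002 -0.0003  0.0051]
```

View pics/c6.png

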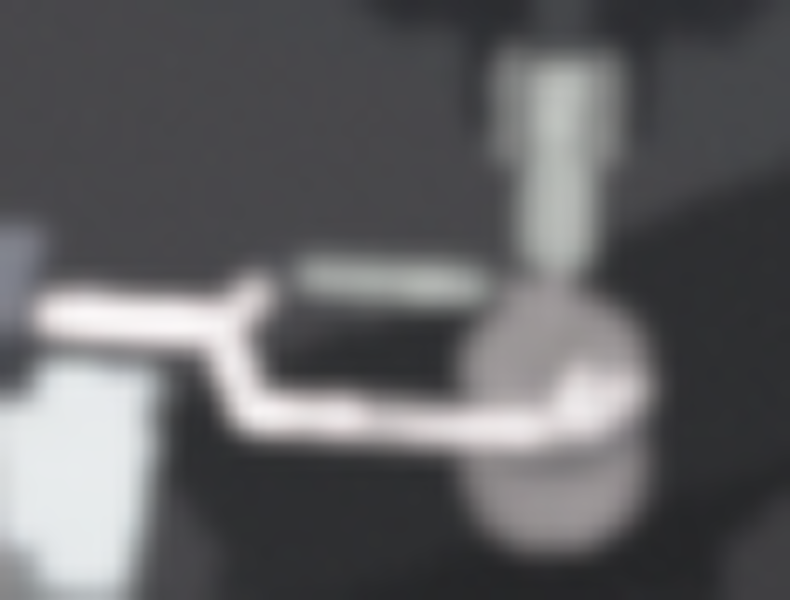

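The gate is shut: a straight bar from (290,275) to (490,285), with the ring beyond its tip by the closed end. I'll ease off the crossbar a touch and lower.

```bash
python3 -m handwheel '[[[0,0,0,0,0.012,0,-1],[0,0,0,0,0.012,0.03,-1],[0,0,0,0,0.012,0.06,-1],[0,0,0,0,0.012,0.09,-1],[0,0,0,0,0.012,0.11,-1],[0,0,0,0,0.012,0.11,-1]]]'
python3 -m handwheel '[[[0,0,0,0,0,0.01,-1],[0,0,0,0,0,0.02,-1],[0,0,0,0,0,0.02,-1]]]'
python3 go.py .517 .117 .145 0
```

```text
time_s: 9.93
ee_pos: [0.518, 0.1172, 0.151]
orientation: [-2.212, -2.23, 0.002]
wrist_force: [0.5, 0.4, -3.4]
gripper_width: 0.012
finger_force: 59.9
time_s: 10.18
ee_pos: [0.5182, 0.1172, 0.1495]
orientation: [-2.213, -2.23, 0.001]
wrist_force: [-0.4, -0.4, -3.1]
gripper_width: 0.0124
finger_force: 59.8
yaw 0.4377616552819831 pos [0.5182 0.1172 0.1495] w 0.012404918154379078 F [-0.3958 -0.4421 -3.0982] t 10.1833 q7 -0.5052409189453322
shift [-0.0022 -0.0123  0.045 ] turn [-0.0003  0.0001  0.0049]
```

```bash
python3 -m handwheel '[[[0,0,0,0,0,0.01,-1],[0,0,0,0,0,0.02,-1],[0,0,0,0,0,0.03,-1],[0,0,0,0,0,0.03,-1]]]'
python3 -m handwheel '[[[0,0,0,0,0,0.01,-1],[0,0,0,0,0,0.02,-1],[0,0,0,0,0,0.02,-1]]]'
python3 -m handwheel '[[[0,0,0,0,0,0.01,-1],[0,0,0,0,0,0.01,-1]]]'
```

```text
time_s: 10.52
ee_pos: [0.5183, 0.1172, 0.1465]
orientation: [-2.213, -2.23, 0.0]
wrist_force: [-0.4, -0.0, -3.3]
gripper_width: 0.0121
finger_force: 59.8
time_s: 10.77
ee_pos: [0.5186, 0.1173, 0.1447]
orientation: [2.213, 2.23, 0.0]
wrist_force: [-0.8, -1.0, -0.2]
gripper_width: 0.0123
finger_force: 60.1
time_s: 10.93
ee_pos: [0.5188, 0.1174, 0.1443]
orientation: [2.213, 2.229, 0.001]
wrist_force: [-0.9, -0.8, 5.5]
gripper_width: 0.0123
finger_force: 60.8
```

Seated, with the weight taken. I'll relieve the load to about zero, nudge 1 mm toward the crossbar, reduce the grip, then open slowly.

```bash
python3 -m handwheel '[[[0,0,0,0,-0.005,-0.01,-1],[0,0,0,0,-0.01,-0.01,-1],[0,0,0,0,-0.01,-0.01,-1],[0,0,0,0,-0.01,-0.008,-1],[0,0,0,0,-0.01,-0.008,-1]]]' 20
python3 -m handwheel '[[[0,0,0,0,0,0,-0.68],[0,0,0,0,0,0,-0.64],[0,0,0,0,0,0,-0.6],[0,0,0,0,0,0,-0.55],[0,0,0,0,0,0,-0.5],[0,0,0,0,0,0,-0.45],[0,0,0,0,0,0,-0.4],[0,0,0,0,0,0,-0.35],[0,0,0,0,0,0,-0.3],[0,0,0,0,0,0,-0.2],[0,0,0,0,0,0,-0.1],[0,0,0,0,0,0,0]]]'
```

```text
time_s: 11.35
ee_pos: [0.5176, 0.1174, 0.1445]
orientation: [2.213, 2.23, 0.0]
wrist_force: [1.5, -0.3, -1.1]
gripper_width: 0.0121
finger_force: 60.0
time_s: 12.35
ee_pos: [0.5175, 0.1173, 0.1445]
orientation: [-2.213, -2.23, 0.0]
wrist_force: [0.4, -0.0, 0.2]
gripper_width: 0.0424
finger_force: 0.0
```

Released. I'll raise the gripper straight up well clear and check.

```bash
python3 -m handwheel '[[[0,0,0,0,0,-0.05,0.1],[0,0,0,0,0,-0.12,0.1],[0,0,0,0,0,-0.25,0.1],[0,0,0,0,0,-0.4,0.1],[0,0,0,0,0,-0.6,0.1],[0,0,0,0,0,-0.8,0.1],[0,0,0,0,0,-1,0.1],[0,0,0,0,0,-1,0.1],[0,0,0,0,0,-1,0.1]]]'
python3 -m handwheel '[[[0,0,0,-0.3,0,0,0.1],[0,0,0,-0.6,0,0,0.1],[0,0,0,-0.9,0,0,0.1],[0,0,0,-1,0,0,0.1],[0,0,0,-1,0,0,0.1],[0,0,0,-1,0,0,0.1],[0,0,0,-1,0,0,0.1],[0,0,0,-1,0,0,0.1],[0,0,0,-1,0,0,0.1],[0,0,0,-1,0,0,0.1],[0,0,0,-1,0,0,0.1],[0,0,0,-1,0,0,0.1]]]'
python3 - <<'E'
from h import *
S,T=grab_frame("side"),grab_frame("top")
g=lambda d,u,v:cv2.resize(d["frame"][v-30:v+30,u-26:u+27],(399,450),interpolation=cv2.INTER_CUBIC)
cv2.imwrite("pics/c7.png",np.hstack([g(S,250,208),g(T,225,170)])[:,:,::-1])
E
```

```text
time_s: 13.1
ee_pos: [0.5182, 0.1176, 0.2462]
orientation: [2.212, 2.229, 0.004]
wrist_force: [-0.2, -0.5, -0.3]
gripper_width: 0.0469
finger_force: 0.0
time_s: 14.1
ee_pos: [0.5182, 0.0176, 0.2445]
orientation: [-2.212, -2.23, 0.0]
wrist_force: [0.1, -1.5, -0.4]
gripper_width: 0.0471
finger_force: 0.0
```

View pics/c7.png

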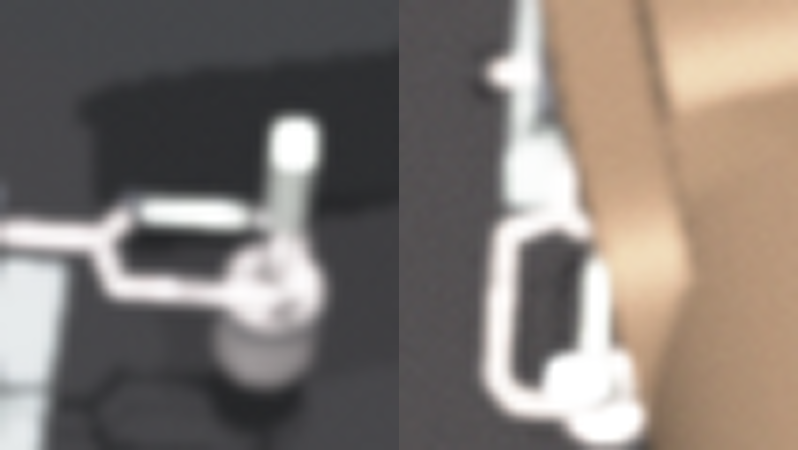

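The cylinder hangs in the hook with the gate shut, but it leans a little: tang at side (295,140), body at (265,350). I'll check whether it's swinging.

```bash
cat > m.py <<'E'
from h import *
S=grab_frame("side");f=S["frame"].astype(int)
def c(v0,v1,u0,u1,t):
    m=f[v0:v1,u0:u1].min(2)>t;y,x=np.nonzero(m);return np.round([x.mean()+u0,y.mean()+v0],2) if len(x) else None
print(get_obs()["time_s"],"tangtop",c(190,202,250,280,200),"body",c(219,232,245,275,110))
print("upright pred",px(S,np.array([.5175,.1173,.181])), "body mid",px(S,np.array([.5175,.1173,.065])))
E
for i in 1 2 3 4; do python3 m.py; done
python3 -m handwheel '[[[0,0,0,0,0,0,0.1],[0,0,0,0,0,0,0.1],[0,0,0,0,0,0,0.1],[0,0,0,0,0,0,0.1],[0,0,0,0,0,0,0.1],[0,0,0,0,0,0,0.1],[0,0,0,0,0,0,0.1],[0,0,0,0,0,0,0.1],[0,0,0,0,0,0,0.1],[0,0,0,0,0,0,0.1],[0,0,0,0,0,0,0.1],[0,0,0,0,0,0,0.1]]]' >/dev/null; for i in 1 2 3 4; do python3 m.py|head -1; done
```

```text
14.25 tangtop [262.57 197.05] body [258.79 222.98]
upright pred [261.54185917 196.00181483] body mid [261.14157111 219.05913243]
14.3 tangtop [262.57 197.05] body [258.79 222.98]
upright pred [261.54185917 196.00181483] body mid [261.14157111 219.05913243]
14.35 tangtop [262.57 197.05] body [258.79 222.98]
upright pred [261.54185917 196.00181483] body mid [261.14157111 219.05913243]
14.4 tangtop [262.57 197.05] body [258.79 222.98]
upright pred [261.54185917 196.00181483] body mid [261.14157111 219.05913243]
15.45 tangtop [262.57 197.05] body [258.79 222.98]
15.5 tangtop [262.57 197.05] body [258.79 222.98]
15.55 tangtop [262.57 197.05] body [258.79 222.98]
15.6 tangtop [262.57 197.05] body [258.79 222.98]
```

It is perfectly still but tilted about 6°, with the eye probably resting at the foot of the slope. I'll re-grip, which straightens it, lift slightly, touch the crossbar again and lower right at the stop.

```bash
python3 -m handwheel '[[[0,0,0,0.2,0,0,0.1],[0,0,0,0.5,0,0,0.1],[0,0,0,0.8,0,0,0.1],[0,0,0,0.95,0,0,0.1],[0,0,0,1,0,0,0.1],[0,0,0,1,0,0,0.1],[0,0,0,1,0,0,0.1]]]' >/dev/null
python3 -m handwheel '[[[0,0,0,0,0,0.2,0.1],[0,0,0,0,0,0.4,0.1],[0,0,0,0,0,0.6,0.1],[0,0,0,0,0,0.8,0.1],[0,0,0,0,0,0.95,0.1],[0,0,0,0,0,0.99,0.1],[0,0,0,0,0,0.99,0.1],[0,0,0,0,0,0.99,0.1]]]'
python3 -m handwheel '[[[0,0,0,0,0,0,-0.1],[0,0,0,0,0,0,-0.2],[0,0,0,0,0,0,-0.3],[0,0,0,0,0,0,-0.4],[0,0,0,0,0,0,-0.5],[0,0,0,0,0,0,-0.6],[0,0,0,0,0,0,-0.7],[0,0,0,0,0,0,-0.8],[0,0,0,0,0,0,-1],[0,0,0,0,0,0,-1],[0,0,0,0,0,0,-1]]]' 20
python3 m.py; python3 go.py .517 .117 .155 0
```

```text
time_s: 16.85
ee_pos: [0.518, 0.1164, 0.1461]
orientation: [2.214, 2.228, 0.0]
wrist_force: [-0.3, 0.2, 1.1]
gripper_width: 0.047
finger_force: 0.0
time_s: 17.77
ee_pos: [0.5171, 0.1174, 0.1454]
orientation: [-2.212, -2.23, 0.001]
wrist_force: [-2.0, 0.2, -0.9]
gripper_width: 0.0132
finger_force: 20.0
17.8167 tangtop None body [261.16 223.29]
upright pred [261.54185917 196.00181483] body mid [261.14157111 219.05913243]
yaw 0.4453856324148985 pos [0.5172 0.1173 0.1454] w 0.013216117846309387 F [-1.7751  0.5204 -0.5038] t 17.8167 q7 -0.5093880807512869
shift [-0.0034 -0.0017 -0.0964] turn [-0.0003  0.      0.0049]
```

Upright again, and Fx of -2 N confirms it sits against the slope. I'll lift 9 mm with a firm grip, then go to the crossbar.

```bash
python3 -m handwheel '[[[0,0,0,0,0,0,-1],[0,0,0,0,0,0,-1],[0,0,0,0,0,-0.03,-1],[0,0,0,0,0,-0.06,-1],[0,0,0,0,0,-0.09,-1],[0,0,0,0,0,-0.09,-1],[0,0,0,0,0,-0.09,-1]]]' 80
python3 -m handwheel '[[[0,0,0,0,-0.01,0,-1],[0,0,0,0,-0.01,0,-1],[0,0,0,0,-0.01,0,-1]]]'
python3 -m handwheel '[[[0,0,0,0,-0.01,0,-1],[0,0,0,0,-0.01,0,-1],[0,0,0,0,-0.01,0,-1]]]'
python3 m.py
```

```text
time_s: 18.4
ee_pos: [0.5177, 0.1172, 0.1547]
orientation: [2.213, 2.229, 0.001]
wrist_force: [0.4, 0.4, -1.8]
gripper_width: 0.0117
finger_force: 79.6
time_s: 18.65
ee_pos: [0.5167, 0.1172, 0.1545]
orientation: [2.213, 2.23, 0.0]
wrist_force: [0.9, -0.3, -2.1]
gripper_width: 0.0114
finger_force: 79.6
time_s: 18.9
ee_pos: [0.5161, 0.1173, 0.1547]
orientation: [2.213, 2.229, 0.002]
wrist_force: [3.4, -0.4, -2.9]
gripper_width: 0.0115
finger_force: 79.5
18.95 tangtop None body [260.81 222.57]
upright pred [261.54185917 196.00181483] body mid [261.14157111 219.05913243]
```

```bash
python3 -m handwheel '[[[0,0,0,0,0.003,0.02,-1],[0,0,0,0,0.003,0.04,-1],[0,0,0,0,0.003,0.06,-1],[0,0,0,0,0.003,0.08,-1],[0,0,0,0,0.003,0.08,-1],[0,0,0,0,0.003,0.08,-1]]]'
python3 -m handwheel '[[[0,0,0,0,0,0.01,-1],[0,0,0,0,0,0.02,-1],[0,0,0,0,0,0.02,-1],[0,0,0,0,0,0.02,-1]]]'
python3 -m handwheel '[[[0,0,0,0,0,0.01,-1],[0,0,0,0,0,0.01,-1],[0,0,0,0,0,0.01,-1]]]'
```

```text
time_s: 19.45
ee_pos: [0.516, 0.1174, 0.1461]
orientation: [-2.213, -2.23, -0.001]
wrist_force: [5.2, 0.9, -5.4]
gripper_width: 0.0116
finger_force: 79.2
time_s: 19.78
ee_pos: [0.5162, 0.1174, 0.1448]
orientation: [2.213, 2.23, 0.001]
wrist_force: [4.5, 0.5, 2.3]
gripper_width: 0.0115
finger_force: 80.2
time_s: 20.03
ee_pos: [0.5161, 0.1175, 0.1442]
orientation: [2.213, 2.229, 0.001]
wrist_force: [3.6, 0.8, 7.7]
gripper_width: 0.0116
finger_force: 80.9
```

```bash
python3 -m handwheel '[[[0,0,0,0,0.004,-0.008,-1],[0,0,0,0,0.006,-0.012,-1],[0,0,0,0,0.006,-0.012,-1],[0,0,0,0,0.006,-0.012,-1]]]' 20
python3 -m handwheel '[[[0,0,0,0,0,0,-0.7],[0,0,0,0,0,0,-0.68],[0,0,0,0,0,0,-0.66],[0,0,0,0,0,0,-0.64],[0,0,0,0,0,0,-0.62],[0,0,0,0,0,0,-0.6],[0,0,0,0,0,0,-0.58],[0,0,0,0,0,0,-0.54],[0,0,0,0,0,0,-0.5],[0,0,0,0,0,0,-0.4],[0,0,0,0,0,0,-0.2],[0,0,0,0,0,0,0]]]'
python3 -m handwheel '[[[0,0,0,0,0,0,0.1],[0,0,0,0,0,0,0.1],[0,0,0,0,0,-0.1,0.1],[0,0,0,0,0,-0.25,0.1],[0,0,0,0,0,-0.4,0.1],[0,0,0,0,0,-0.6,0.1],[0,0,0,0,0,-0.8,0.1],[0,0,0,0,0,-1,0.1],[0,0,0,0,0,-1,0.1],[0,0,0,0,0,-1,0.1]]]'
for i in 1 2 3 4; do python3 m.py|head -1;done
```

```text
time_s: 20.37
ee_pos: [0.5161, 0.1174, 0.1445]
orientation: [-2.212, -2.23, 0.0]
wrist_force: [3.2, 1.7, -0.7]
gripper_width: 0.0112
finger_force: 79.8
time_s: 21.37
ee_pos: [0.5164, 0.1173, 0.1447]
orientation: [2.213, 2.23, -0.0]
wrist_force: [0.7, -0.2, 0.1]
gripper_width: 0.0425
finger_force: 0.0
time_s: 22.2
ee_pos: [0.5171, 0.1176, 0.2464]
orientation: [2.212, 2.229, 0.004]
wrist_force: [0.4, -0.1, 0.5]
gripper_width: 0.0474
finger_force: 0.0
22.25 tangtop None body [260.6  223.12]
22.3 tangtop None body [260.6  223.12]
22.35 tangtop None body [260.6  223.12]
22.4 tangtop None body [260.6  223.12]
```

It now hangs almost upright and still. I'll move clear and take a final look.

```bash
python3 -m handwheel '[[[0,0,0,-0.2,0,0,0.1],[0,0,0,-0.5,0,0,0.1],[0,0,0,-0.8,0,0,0.1],[0,0,0,-1,0,0,0.1],[0,0,0,-1,0,0,0.1],[0,0,0,-1,0,0,0.1],[0,0,0,-1,0,0,0.1]]]' >/dev/null
python3 -m handwheel '[[[0,0,0,-0.2,0,0,0.1],[0,0,0,-0.5,0,0,0.1],[0,0,0,-0.8,0,0,0.1],[0,0,0,-1,0,0,0.1],[0,0,0,-1,0,0,0.1],[0,0,0,-1,0,0,0.1],[0,0,0,-1,0,0,0.1]]]' >/dev/null
python3 m.py
python3 - <<'E'
from h import *
S,T=grab_frame("side"),grab_frame("top")
g=lambda d,u,v:cv2.resize(d["frame"][v-30:v+30,u-26:u+27],(399,450),interpolation=cv2.INTER_CUBIC)
cv2.imwrite("pics/c8.png",np.hstack([g(S,250,208),g(T,225,170)])[:,:,::-1])
E
```

```text
23.6167 tangtop [262.69 197.91] body [260.48 223.11]
upright pred [261.54185917 196.00181483] body mid [261.14157111 219.05913243]
```

View pics/c8.png

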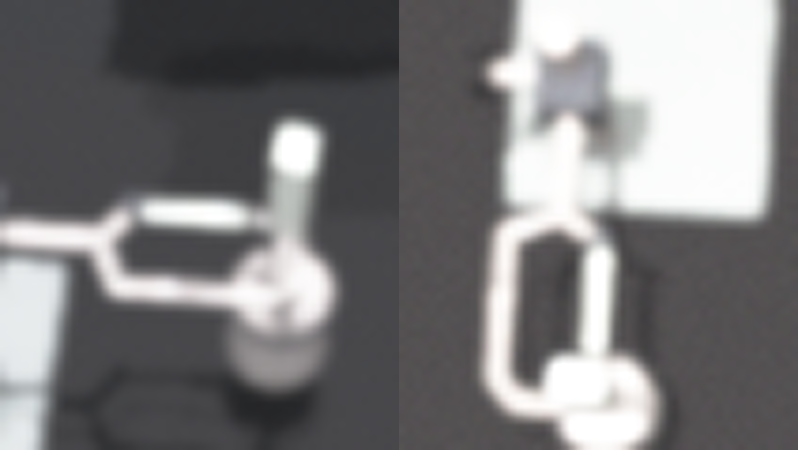

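The gate is shut (a straight bar in both views), and the eye is on the seat at the closed end. The cylinder is nearly upright and still, with nothing touching it, so I'm handing in.

```bash
python3 -c "
from station import *
print(finish_job())"
```

```text
the job is handed in; nothing more can be done
None
```

The job is handed in: the steel cylinder hangs still by its eye at the hook's closed end, gate shut and gripper clear, leaning about 3°; I re-gripped and re-seated it once because it first hung about 6° off, no force reading went above about 9 N, and the arm kept clear of the rack, bottle and beaker.

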